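# Slide the pan rack's jaw into the notch beside the pan

### The arm

A 6-joint arm with a two-finger parallel gripper is mounted at the origin on the work surface. World frame = base frame: x ahead of the robot, y to its left, z up, the work surface at z = 0. Lengths are in m, angles in rad, forces in N, time in s.
With the tool pointing down it reaches from about 0.275 to 0.875 m from the base axis. Payload 12.5 kg.
Tool frame: the origin (TCP) lies midway between the tips of the shut fingers; the grasp point (between the pads) lies 19 mm behind it; z points along the fingers, y is the line along which they close (so a half turn about z gives the same grasp; the last joint's range is limited). The gripper opens to 85 mm and grips with 20 to 120 N. Pads are 22 mm wide; open, the fingers measure 114 mm over their backs; the gripper's body (76 mm by 85 mm) begins 54 mm behind the grasp point. The pads swing forward as they close: fully open they stand 13 mm farther back than shut.
Start: joints at [1.162, 0.351, 1.652, -0, 1.139, -0.085], TCP at [0.175, 0.521, 0.231] pointing down, gripper open.
Joint ranges: [-2.75, 2.75], [-0.79, 2.1], [0.01, 2.65], [-1.57, 4.71], [0.07, 3.14], [-2.87, 2.87]. Speed limits (rad/s): [2.22, 2.22, 2.79, 3.14, 3.14, 3.14].

### API

Orientations are given as a unit quaternion [w, x, y, z].
In Python, from bench import ctrl gives the robot as it stands.
- The arm moves only by the shell command python3 -m jog 'ROWS' [OPENING]. ROWS is JSON, a list of rows, each a list of 2 entries, a list of its own where there are three numbers: the shift along the world's x, y, z normalised to -1 to 1, where 1 is 40 mm, then the turn, a rotation vector about the world's x, y, z normalised to -1 to 1, where 1 is 0.1 rad. In form: [[[dx, dy, dz], [rx, ry, rz]], ...]. A call has 1 to 12 rows; each row shifts and turns the commanded pose from where the row before left it; what a row does not reach is not made up. A row lasts 1/10 s, in which the tool goes at most 50 mm and 8.59 degrees, less where a joint would pass 70% of its speed; a pose out of reach is approached as far as the arm can. A call with a number of a shift or a turn outside -1 to 1 is refused whole. A call with a gripper value outside its range is refused whole. OPENING is the closure, from -1 (fully open) to 1 (shut), so that 0 is half open, set as the call begins (- or left out, the last holds). The fingers move at their own pace and stop on an object; the grip force is fixed at half the most. Time passes only in rows, so rows that do not move let the fingers close. It gives the time, the measured TCP pose, the force, the opening and the grip force at its end, in the units of the state.
- ctrl.observe(): the state, without advancing time (a new reading comes with each control period).
- ctrl.get_image(name): name is "scene" or "top"; returns the picture (384x512x3 uint8, blue, green, red); there is no depth.
- ctrl.get_calibration(name): a dict with "vertical_fov" (degrees; the focal length in pixels is half the picture's height over the tangent of half this angle, whatever the lens; pixels are square), "cx", "cy" (the principal point, pixels), "rvec" (rotation vector, rad) and "tvec" (3), from world to camera coordinates, as OpenCV has them. Camera axes: x right, y down, z forward; pixel columns grow to the right and rows downward; lengths in m; the calibration is good to about 2 mm. A picture is of the moment at which its call begins. get_calibration takes no time and is no camera call.
- ctrl.job_done(): hands the job in; it is judged then, once.
Trained networks look in the newest picture that a camera, given by its name, has taken for a name from the list of things; names that differ only in an ending like _2 or _b are one class to them, and where a whole thing is asked for, a point or a joint stands for the part that bears it (a point fixed in the world has none). Each returns a list of dicts, best first, with "score" (0 to 1); they miss things now and then, are a little off and sometimes report something else, mostly with a low value. They report only what shows in the picture. A call takes as long as a camera call.
- ctrl.find_in(thing, camera): "point" ([x, y, z] in m, in world coordinates, good to about 4 mm: the middle of the surface that is visible of it).
- ctrl.mark_of(thing, camera): "point" ([x, y, z] in m, in world coordinates, good to about 4 mm: a listed point, or the origin of a listed thing).
The state is a dict: "clock": time; "joint_positions": joint angles; "qd": joint speeds; "joint_torque": joint torques, N m; "ee_pos": TCP position; "tcp_rot": TCP orientation; "wrist_force": force on the tool from outside, world axes, zero at the start; "torque": the same for the moment, N m; "opening": opening from 0.0 (shut) to 1.0 (fully open); "gripper_force": force on a finger pad.
Only numpy, scipy, OpenCV 4.12 (cv2) and the standard library are available. Lean on these libraries where they do the work, as an engineer would, in place of code of your own. Each camera call takes 0.05 s, during which the arm holds its last target. There are 200 camera calls.

### The job

Push the pan rack's sliding jaw along its rail, through the first notch and on until its sprung pin drops into the second notch, the one beside the paella pan, then leave it there and take the hand away. Do not drive it on through that notch towards the pan, do not lift the pin by its knob, keep off the pan, and leave the other kitchen things where they stand.

Things in the scene. Friction and masses are not known exactly. Their poses are not given: they have to be found in the camera images.
- rack: Fixed pan rack: dark wooden slab 100 (x) x 410 (y) x 16 mm high with a steel rail 30 mm wide along its y. Origin on the shelf surface under the rail; the slab spans y = -165 to 245 mm. +y points along the rail to the pan, z up. The rail runs from y = -150 to 78 mm, top 36 mm above the shelf; two gaps 17 mm long with rounded edges across its top are the notches. Only the jaw stands above it there.
- notch_one (a point): Middle of the first notch, on the rail's top (rack y = -35 mm, 36 mm above the shelf); axes as the rack's. The jaw only has to pass through it.
- notch_two (a point): Middle of the second notch, the one beside the pan, on the rail's top (rack y = +35 mm, 36 mm above the shelf); axes as the rack's. The pin belongs here.
- jaw (a joint): Travel in m along rack +y of the sliding jaw, an aluminium block 50 x 50 mm, top 85 mm above the shelf; larger is nearer the pan. Starts from 0 to 0.05; pin over notch one at 0.075, over notch two at 0.145. Friction about 1 N. Near a notch it is drawn in by itself over the last 6 mm (the push force dips); 5 to 10 N pushes it out. Its rubber pad would meet the pan at 0.156.
- push_face (a point): Middle of the jaw's flat upright end face away from the pan (the face to push), 62 mm above the shelf and 25 mm behind the pin; axes as the rack's, so pushing is along its +y. The bare face is 50 mm wide and reaches from 40 to 85 mm above the shelf; the rail's top is 36 mm above the shelf.
- pin (a joint): Height of the jaw's sprung pin, in m: 0 when it rides on the rail's top, about -0.0037 when it has dropped into a notch, positive if it is pulled up by its knob.
- pin_knob (a point): Top of the black mushroom knob of the pin, 22 mm across, above the middle of the jaw; 109 mm above the shelf when riding on the rail.
- pan: Dark enamel paella pan, rim 260 mm across, 42 mm deep, 320 mm over its two loop handles (along rack x), fixed at the rack's far end on its rim, mouth to the jaw, top leaning 25 degrees away from the jaw. Lowest rim point at rack y = 87 mm, 45 mm above the shelf; top 280 mm above the shelf. Origin at the outside centre of its base, z out of its mouth.
- skimmer: Bystander: steel skimmer lying flat, 315 mm long, disc 110 mm across at its +x end; to the robot's right. Origin under it, 100 mm from the disc's centre.
- jug_lid: Bystander: blue ceramic jug lid, 100 mm across, 43 mm high with its knob, on the robot's side of the rail. Origin under its centre.
- spoon: Bystander: beech spoon, 280 mm long, lying to the robot's left.
- salt_box: Bystander: plastic salt box, 64 x 64 mm, 84 mm high, beyond the rail. Origin under its centre.
- oil_bottle: Bystander: green glass oil bottle, 64 mm across, 210 mm high, to the robot's left. Origin under its centre.
- bowl: Bystander: terracotta bowl, 110 mm across, 45 mm high, far right. Origin under its centre.

How it is judged:
On the way:
1. the pin drops into the second notch (value of joint jaw between 0.141 and 0.149 m and value of joint pin below -0.0017 m), for 0.2 s.
At the end, for the whole second after the job is handed in: The jaw rests within 3 mm of the second notch with its pin dropped in by more than 1.7 mm (value of joint jaw between 0.142 and 0.148 m and value of joint pin below -0.0017 m and not (velocity of joint jaw above 0.005 m/s or velocity of joint jaw below -0.005 m/s)); the robot touches nothing.
It fails at once if the jaw is driven right through the second notch, over 9.5 mm past its middle (value of joint jaw above 0.1545 m).
It fails at once if the pin is pulled up by its knob, over 3 mm above the rail's top (value of joint pin above 0.003 m).
It fails at once if the robot knocks the pan (contact force between any of the arm, the fingers and pan above 3 N).
It fails at once if a bystander is shifted over 20 mm or lifted (distance of any of skimmer, jug_lid, spoon, salt_box, oil_bottle, bowl from where it was at the start of the episode above 0.02 m).
It also fails if it takes over 42 s, if anything falls off the work surface, if the arm or the gripper's body presses on something with over 40 N, if the wrist force passes 120 N, or if a joint passes its speed limit or range.

## Working session

There is one attempt and no reset: what is moved stays moved. The work goes in short steps, Python scripts to look and compute and a shell command to move; the robot and the scene stay as the last step left them, time stands still between calls to the robot, and variables do not carry over. Pictures are saved under pics/ and viewed, at most 10 in all, crops included, and the job is handed in when it is done.

```bash
mkdir -p pics; python3 - <<'E'
from bench import ctrl
import cv2,numpy as np
a=ctrl.get_image("scene");b=ctrl.get_image("top")
cv2.imwrite("pics/s0.png",a);cv2.imwrite("pics/t0.png",b)
for n in ["rack","notch_one","notch_two","push_face","pin_knob","pan","jug_lid","salt_box","oil_bottle","spoon","skimmer"]:
  for c in ["scene","top"]:
    for r in ctrl.mark_of(n,c)[:2]: print(n,c,round(r["score"],2),np.round(r["point"],4))
s=ctrl.observe();print(s["clock"],s["ee_pos"],s["tcp_rot"],s["wrist_force"])
E
```

```text
rack scene 0.66 [ 0.4999 -0.0803  0.0042]
rack top 0.78 [ 0.4998 -0.0803 -0.0014]
notch_one scene 0.58 [ 0.4932 -0.1154  0.0376]
notch_one top 0.82 [ 0.4895 -0.1138  0.0365]
notch_one top 0.17 [0.5553 0.0906 0.1476]
notch_two scene 0.57 [ 0.5123 -0.045   0.0351]
notch_two top 0.8 [ 0.5117 -0.0504  0.038 ]
push_face scene 0.66 [ 0.4686 -0.1767  0.0654]
push_face scene 0.27 [ 0.4997 -0.0776  0.0031]
push_face top 0.74 [ 0.4712 -0.1744  0.0613]
pin_knob scene 0.49 [ 0.4753 -0.1516  0.1073]
pin_knob scene 0.31 [ 0.4684 -0.1769  0.0648]
pin_knob top 0.37 [ 0.4757 -0.1528  0.1072]
pan scene 0.89 [0.5594 0.0927 0.1474]
pan top 0.83 [0.5544 0.0894 0.1443]
jug_lid scene 0.58 [ 0.3542 -0.1119 -0.0034]
salt_box scene 0.83 [ 0.5905 -0.2228 -0.0032]
salt_box top 0.78 [ 0.5915 -0.2223 -0.0009]
oil_bottle scene 0.87 [ 6.553e-01  4.433e-01 -6.000e-04]
oil_bottle top 0.65 [ 6.549e-01  4.386e-01 -4.000e-04]
spoon scene 0.58 [ 0.3672  0.4622 -0.0018]
spoon scene 0.55 [ 0.4693 -0.1765  0.063 ]
spoon top 0.68 [0.3685 0.4643 0.0018]
skimmer scene 0.68 [ 0.3991 -0.5483 -0.004 ]
skimmer scene 0.58 [ 0.4683 -0.1767  0.0634]
skimmer top 0.64 [ 0.4003 -0.5452  0.0007]
skimmer top 0.46 [ 0.4687 -0.1729  0.0588]
1.2 [0.1749416  0.52141229 0.23128314] [-1.51723805e-05  1.61182248e-01  9.86924659e-01 -2.15772287e-05] [ 0.17606517 -0.15231631  0.09397444]
```

View pics/s0.png

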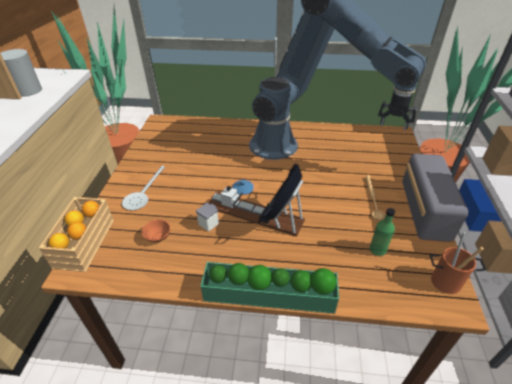

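View pics/t0.png

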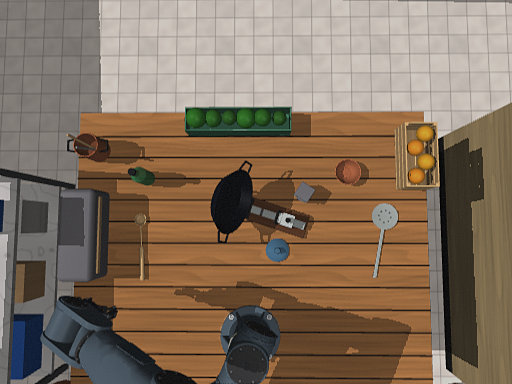

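```bash
python3 - <<'E'
import numpy as np
from scipy.optimize import least_squares as L
P=[(0,0,.4999,-.0803),(0,-35,.4932,-.1154),(0,-35,.4895,-.1138),(0,35,.5123,-.045),(0,35,.5117,-.0504)]
# pan base centre y unknown: direction only; jaw points: on axis
F=[(.4686,-.1767),(.4712,-.1744),(.4753,-.1516),(.4757,-.1528),(.5594,.0927),(.5544,.0894)]
def f(p):
  u=np.array([np.sin(p[2]),np.cos(p[2])]) ; n=np.array([u[1],-u[0]]); o=p[:2]
  r=[]
  for _,y,a,b in P: r+=list(o+u*y/1000-[a,b])
  for q in F: r.append(n@(np.array(q)-o))
  return np.array(r)
s=L(f,[.5,-.08,.3],x_scale=[.01,.01,.1]);p=s.x;print(p,s.fun*1e3)
u=np.array([np.sin(p[2]),np.cos(p[2])])
for q in F: print(u@(np.array(q)-p[:2]))
from scipy.spatial.transform import Rotation as R
print(R.from_quat([.161182,.986925,0,0]).as_matrix())
E
```

```text
[ 0.500711   -0.08077977  0.31764392] [ 0.8109991  -0.47977498 -3.42052351  1.37113761  0.27947649 -0.22886239
 -0.65747828 -2.53068757 -0.05747828  2.86931243 -0.54592305  1.20565195
 -2.02056111 -1.26577648  1.57021821 -2.148965  ]
-0.10115091595858677
-0.09815391996340299
-0.0752139646612575
-0.07622900168529534
0.18313155262884973
0.1784349925856431
[[-0.94804076  0.3181489   0.        ]
 [ 0.3181489   0.94804076  0.        ]
 [ 0.          0.         -1.        ]]
```

The overview shows the jaw's knob at about (287,219) in the top view and the pan at (232,202), which agrees with the network points. The rail heads along (0.312, 0.950) in world xy. The tool's y axis already lies within 0.01 rad of that. The jaw is at about 0.034. I'll shut the fingers, rise above the pan, then cross over to behind the jaw.

```bash
python3 -m jog '[[[0,0,0.7],[0,0,0]],[[0,0,1],[0,0,0]],[[0,0,1],[0,0,0]],[[0,0,1],[0,0,0]],[[0,-0.4,0.5],[0,0,0]],[[0.3,-0.8,0],[0,0,0]],[[0.3,-0.8,0],[0,0,0]],[[0.3,-0.8,0],[0,0,0]],[[0.3,-0.8,0],[0,0,0]],[[0.3,-0.8,0],[0,0,0]],[[0.3,-0.8,0],[0,0,0]],[[0.3,-0.8,0],[0,0,0]]]' 1
python3 -m jog '[[[0.3,-0.8,0],[0,0,0]],[[0.3,-0.8,0],[0,0,0]],[[0.3,-0.8,0],[0,0,0]],[[0.3,-0.8,0],[0,0,0]],[[0.3,-0.8,0],[0,0,0]],[[0.3,-0.8,0],[0,0,0]],[[0.3,-0.8,0],[0,0,0]],[[0.3,-0.8,0],[0,0,0]],[[0.3,-0.8,0],[0,0,0]],[[0.3,-0.8,0],[0,0,0]],[[0.3,-0.8,0],[0,0,0]],[[0,0,0],[0,0,0]]]'
```

```text
clock: 2.4
ee_pos: [0.2591, 0.2801, 0.3994]
tcp_rot: [0.0, 0.161, 0.987, 0.0]
wrist_force: [0.3, -0.1, 0.5]
opening: -0.001
gripper_force: 0.0
clock: 3.6
ee_pos: [0.3916, -0.0732, 0.3989]
tcp_rot: [-0.0, 0.163, 0.987, -0.0]
wrist_force: [-1.4, 0.2, -0.4]
opening: -0.003
gripper_force: 0.0
```

```bash
python3 -m jog '[[[0.3,-0.8,0],[0,0,0]],[[0.3,-0.8,0],[0,0,0]],[[0.3,-0.8,0],[0,0,0]],[[0.3,-0.8,0],[0,0,0]],[[0.3,-0.8,0],[0,0,0]],[[0,0,0],[0,0,0]],[[0,0,0],[0,0,0]]]'
python3 -m jog '[[[0,0,-0.9],[0,0,0]],[[0,0,-0.9],[0,0,0]],[[0,0,-0.9],[0,0,0]],[[0,0,-0.9],[0,0,0]],[[0,0,-0.9],[0,0,0]],[[0,0,-0.9],[0,0,0]],[[0,0,-0.9],[0,0,0]],[[0,0,-0.9],[0,0,0]],[[0,0,-0.9],[0,0,0]],[[0,0,0],[0,0,0]],[[0,0,0],[0,0,0]]]'
python3 - <<'E'
from bench import ctrl
import cv2,numpy as np
b=ctrl.get_image("top");a=ctrl.get_image("scene")
cv2.imwrite("pics/c1.png",np.vstack([cv2.resize(b[150:270,200:360],(640,300)) if 0 else cv2.resize(b[170:270,200:360],(480,300)),cv2.resize(a[130:230,170:330],(480,300))]))
for n in ["push_face","pin_knob"]:
  for c in ["scene","top"]:
    for r in ctrl.mark_of(n,c)[:1]: print(n,c,round(r["score"],2),np.round(r["point"],4))
s=ctrl.observe()
p=s["ee_pos"]-np.array([.5007,-.0808,0]);u=np.array([.3123,.95])
print(s["clock"],s["ee_pos"],s["tcp_rot"],s["wrist_force"],"along",p[:2]@u,"across",p[0]*.95-p[1]*.3123)
E
```

```text
clock: 4.3
ee_pos: [0.4509, -0.2303, 0.399]
tcp_rot: [-0.0, 0.161, 0.987, 0.0]
wrist_force: [-0.5, 0.3, -1.0]
opening: -0.001
gripper_force: 0.0
clock: 5.4
ee_pos: [0.4513, -0.23, 0.0764]
tcp_rot: [0.0, 0.161, 0.987, 0.0]
wrist_force: [-0.2, -0.5, 0.7]
opening: 0.001
gripper_force: 0.0
push_face scene 0.62 [0.656  0.4462 0.001 ]
push_face top 0.51 [ 0.4704 -0.174   0.0621]
pin_knob scene 0.49 [ 0.4735 -0.1523  0.1059]
pin_knob top 0.38 [ 0.4768 -0.1524  0.1062]
5.7 [ 0.45149555 -0.23086691  0.07654793] [ 9.71989814e-04  1.61177593e-01  9.86924849e-01 -4.24827508e-04] [-0.83515865  0.03963629 -0.10745422] along -0.15793011343433988 across 0.00012167263289361574
```

View pics/c1.png

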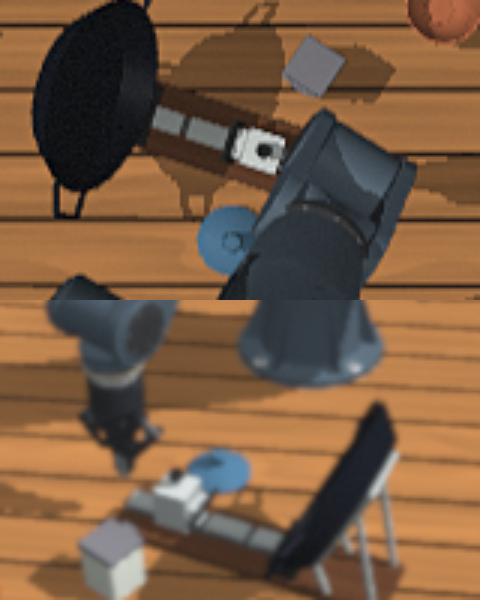

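The gripper is in line with the rail, about 40 mm behind the face. I'll tilt the tool top back 0.3 rad so the fingertip leads and the gripper stays clear of the knob, then lower it.

```bash
python3 -m jog '[[[0,0,0],[0.95,-0.31,0]],[[0,0,0],[0.95,-0.31,0]],[[0,0,0],[0.95,-0.31,0]],[[0,0,-0.2],[0,0,0]],[[0,0,-0.15],[0,0,0]],[[0,0,0],[0,0,0]],[[0,0,0],[0,0,0]],[[0,0,0],[0,0,0]]]'
cat > h.py <<'E'
from bench import ctrl
import numpy as np
u=np.array([.3123,.95])
def st():
  s=ctrl.observe();p=s["ee_pos"][:2]-[.5007,-.0808]
  print(s["clock"],"z",round(s["ee_pos"][2],4),"along",round(p@u,4),"across",round(p[0]*.95-p[1]*.3123,4),"F along",round(s["wrist_force"][:2]@u,2),"F",np.round(s["wrist_force"],1))
E
python3 -c "from h import *;st()"
python3 -m jog '[[[0.08,0.24,0],[0,0,0]],[[0.08,0.24,0],[0,0,0]],[[0,0,0],[0,0,0]],[[0,0,0],[0,0,0]]]'
python3 -c "from h import *;st()"
```

```text
clock: 6.5
ee_pos: [0.4512, -0.2302, 0.0615]
tcp_rot: [0.023, 0.159, 0.976, 0.147]
wrist_force: [0.6, 0.5, 0.5]
opening: 0.0
gripper_force: 0.0
6.5 z 0.0615 along -0.1574 across -0.0004 F along 0.66 F [0.6 0.5 0.5]
clock: 6.9
ee_pos: [0.4575, -0.211, 0.0614]
tcp_rot: [0.023, 0.159, 0.976, 0.148]
wrist_force: [0.2, -0.5, 0.2]
opening: -0.002
gripper_force: 0.0
6.9 z 0.0614 along -0.1371 across -0.0004 F along -0.39 F [ 0.2 -0.5  0.2]
```

```bash
for i in 1; do python3 -m jog '[[[0.08,0.24,0],[0,0,0]],[[0.08,0.24,0],[0,0,0]],[[0,0,0],[0,0,0]],[[0,0,0],[0,0,0]]]' >/dev/null; python3 -c "from h import *;st()"
python3 -m jog '[[[0.08,0.24,0],[0,0,0]],[[0.08,0.24,0],[0,0,0]],[[0,0,0],[0,0,0]],[[0,0,0],[0,0,0]]]' >/dev/null;  python3 - <<'E'
from h import *
st()
import cv2
for c in ["scene","top"]:
  a=ctrl.get_image(c)
  cv2.imwrite("pics/p1%s.png"%c,cv2.resize(a[150:250,190:320],(780,600)))
  for n in ["push_face","pin_knob"]:
    for r in ctrl.mark_of(n,c)[:1]:
      p=np.array(r["point"]); print(n,c,round(r["score"],2),p.round(3),"along",round((p[:2]-[.5007,-.0808])@u,4))
E
done
```

```text
7.3 z 0.0613 along -0.1171 across -0.0003 F along 0.76 F [ 0.6  0.6 -0.2]
7.7 z 0.0613 along -0.0967 across -0.0004 F along -0.95 F [-0.6 -0.8 -0.5]
push_face scene 0.71 [ 0.473 -0.161  0.062] along -0.0843
pin_knob scene 0.44 [ 0.473 -0.164  0.065] along -0.0872
push_face top 0.73 [ 0.471 -0.161  0.062] along -0.0859
pin_knob top 0.64 [ 0.501 -0.079  0.001] along 0.0018
```

View pics/p1scene.png

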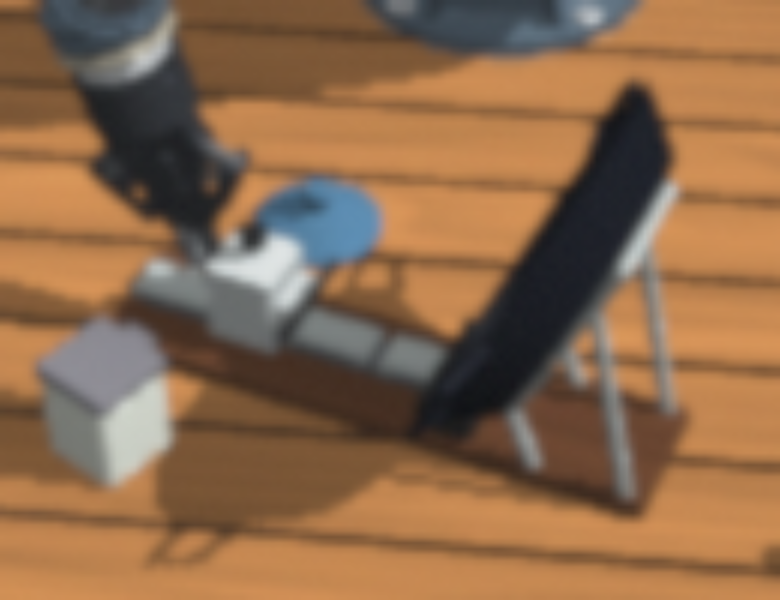

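Fingertip is on the jaw's face at about pixel (205,250), clear of the knob at (252,235). Next I'll step through notch one and log the force, to calibrate the offset.

```bash
S='python3 -c "from h import *;st()"'
python3 -m jog '[[[0.08,0.24,0],[0,0,0]],[[0.03,0.1,0],[0,0,0]],[[0,0,0],[0,0,0]]]' >/dev/null; eval $S
python3 -m jog '[[[0.016,0.0475,0],[0,0,0]],[[0,0,0],[0,0,0]]]' >/dev/null; eval $S
python3 -m jog '[[[0.016,0.0475,0],[0,0,0]],[[0,0,0],[0,0,0]]]' >/dev/null; eval $S
python3 -m jog '[[[0.016,0.0475,0],[0,0,0]],[[0,0,0],[0,0,0]]]' >/dev/null; eval $S
python3 -m jog '[[[0.016,0.0475,0],[0,0,0]],[[0,0,0],[0,0,0]]]' >/dev/null; eval $S
python3 -m jog '[[[0.016,0.0475,0],[0,0,0]],[[0,0,0],[0,0,0]]]' >/dev/null; eval $S
python3 -m jog '[[[0.016,0.0475,0],[0,0,0]],[[0,0,0],[0,0,0]]]' >/dev/null; eval $S
python3 -m jog '[[[0.016,0.0475,0],[0,0,0]],[[0,0,0],[0,0,0]]]' >/dev/null; eval $S
python3 -m jog '[[[0.016,0.0475,0],[0,0,0]],[[0,0,0],[0,0,0]]]' >/dev/null; eval $S
python3 -m jog '[[[0.016,0.0475,0],[0,0,0]],[[0,0,0],[0,0,0]]]' >/dev/null; eval $S
```

```text
8.3 z 0.0613 along -0.082 across -0.0004 F along -0.06 F [-0.2  0.  -0.2]
8.5 z 0.0613 along -0.0806 across -0.0004 F along -0.34 F [-0.4 -0.2 -0.2]
8.7 z 0.0613 along -0.0786 across -0.0003 F along -0.21 F [ 0.  -0.2  0.7]
8.9 z 0.0613 along -0.0766 across -0.0003 F along 0.19 F [-0.4  0.3  0.2]
9.1 z 0.0613 along -0.0746 across -0.0003 F along -0.22 F [ 0.  -0.2 -0. ]
9.3 z 0.0613 along -0.0726 across -0.0003 F along -1.14 F [-0.2 -1.1 -0.2]
9.5 z 0.0613 along -0.0706 across -0.0002 F along 0.53 F [ 0.4  0.4 -1.2]
9.7 z 0.0613 along -0.0687 across -0.0001 F along -0.87 F [-0.  -0.9 -0. ]
9.9 z 0.0613 along -0.0669 across -0.0001 F along -4.09 F [-1.  -4.   0.4]
10.1 z 0.0613 along -0.0647 across -0.0001 F along -1.97 F [-1.5 -1.6  0. ]
```

```bash
S='python3 -c "from h import *;st()"'
R='python3 - '
python3 -m jog '[[[0.016,0.0475,0],[0,0,0]],[[0,0,0],[0,0,0]]]' >/dev/null; eval $S
python3 -m jog '[[[0.016,0.0475,0],[0,0,0]],[[0,0,0],[0,0,0]]]' >/dev/null; eval $S
python3 -m jog '[[[0.016,0.0475,0],[0,0,0]],[[0,0,0],[0,0,0]]]' >/dev/null; eval $S
python3 -m jog '[[[0.016,0.0475,0],[0,0,0]],[[0,0,0],[0,0,0]]]' >/dev/null; eval $S
python3 -m jog '[[[0.016,0.0475,0],[0,0,0]],[[0,0,0],[0,0,0]]]' >/dev/null; eval $S
python3 - <<'E'
from h import *
import cv2
for c in ["scene","top"]:
  a=ctrl.get_image(c)
  cv2.imwrite("pics/p2%s.png"%c,cv2.resize(a[150:250,190:320],(780,600)))
  for n in ["push_face","pin_knob"]:
    for r in ctrl.mark_of(n,c)[:1]:
      p=np.array(r["point"]); print(n,c,round(r["score"],2),p.round(3),"along",round((p[:2]-[.5007,-.0808])@u,4))
E
```

```text
10.3 z 0.0613 along -0.0625 across -0.0001 F along -1.51 F [-0.7 -1.4  0.1]
10.5 z 0.0613 along -0.0604 across -0.0002 F along -0.42 F [ 0.1 -0.5 -0.2]
10.7 z 0.0613 along -0.0584 across -0.0002 F along -1.36 F [-1.4 -1.   0.7]
10.9 z 0.0613 along -0.0565 across -0.0001 F along -0.11 F [-0.9  0.2  0.1]
11.1 z 0.0613 along -0.0545 across -0.0001 F along 0.59 F [0.5 0.5 0.4]
push_face scene 0.67 [0.556 0.093 0.145] along 0.1822
pin_knob scene 0.35 [ 0.492 -0.101  0.109] along -0.0219
push_face top 0.5 [ 0.488 -0.122  0.062] along -0.0429
```

View pics/p2scene.png

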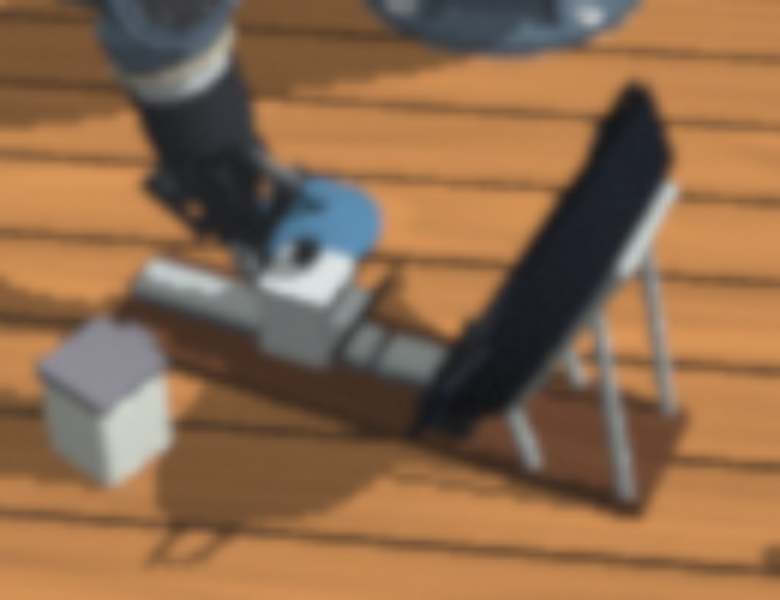

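Through notch one: the push-out peak came with the TCP at −0.067 along the rail. The same peak at notch two should come at +0.003, so I must stay short of about 0.000. Continuing slowly.

```bash
S='python3 -c "from h import *;st()"'
python3 -m jog '[[[0.031,0.095,0],[0,0,0]],[[0.031,0.095,0],[0,0,0]],[[0.031,0.095,0],[0,0,0]],[[0.031,0.095,0],[0,0,0]],[[0.031,0.095,0],[0,0,0]],[[0.031,0.095,0],[0,0,0]],[[0.031,0.095,0],[0,0,0]],[[0.031,0.095,0],[0,0,0]],[[0.031,0.095,0],[0,0,0]],[[0,0,0],[0,0,0]],[[0,0,0],[0,0,0]]]' >/dev/null; eval $S
python3 -m jog '[[[0.016,0.0475,0],[0,0,0]],[[0,0,0],[0,0,0]]]' >/dev/null; eval $S
python3 -m jog '[[[0.016,0.0475,0],[0,0,0]],[[0,0,0],[0,0,0]]]' >/dev/null; eval $S
python3 -m jog '[[[0.016,0.0475,0],[0,0,0]],[[0,0,0],[0,0,0]]]' >/dev/null; eval $S
python3 -m jog '[[[0.016,0.0475,0],[0,0,0]],[[0,0,0],[0,0,0]]]' >/dev/null; eval $S
python3 -m jog '[[[0.016,0.0475,0],[0,0,0]],[[0,0,0],[0,0,0]]]' >/dev/null; eval $S
python3 -m jog '[[[0.016,0.0475,0],[0,0,0]],[[0,0,0],[0,0,0]]]' >/dev/null; eval $S
python3 - <<'E'
from h import *
import cv2
for c in ["scene","top"]:
  a=ctrl.get_image(c)
  cv2.imwrite("pics/p3%s.png"%c,cv2.resize(a[150:250,190:320],(780,600)))
  for n in ["push_face","pin_knob"]:
    for r in ctrl.mark_of(n,c)[:1]:
      p=np.array(r["point"]); print(n,c,round(r["score"],2),p.round(3),"along",round((p[:2]-[.5007,-.0808])@u,4))
E
```

```text
12.5 z 0.0612 along -0.0185 across -0.0004 F along 0.04 F [ 0.3 -0.   1.1]
12.7 z 0.0613 along -0.0166 across -0.0003 F along 0.19 F [0.  0.2 0.3]
12.9 z 0.0613 along -0.0146 across -0.0002 F along 0.24 F [ 0.1  0.2 -0.3]
13.1 z 0.0613 along -0.0126 across -0.0001 F along -0.01 F [-0.  -0.  -0.2]
13.3 z 0.0613 along -0.0106 across -0.0001 F along -0.03 F [-0.6  0.2 -1.2]
13.5 z 0.0613 along -0.0085 across -0.0001 F along 0.09 F [ 0.5 -0.1 -0.7]
13.7 z 0.0613 along -0.0065 across -0.0001 F along 0.03 F [-0.1  0.1 -0.3]
push_face scene 0.52 [ 0.503 -0.078  0.062] along 0.0032
pin_knob scene 0.53 [ 0.508 -0.052  0.106] along 0.0291
push_face top 0.52 [ 0.506 -0.07   0.063] along 0.0124
pin_knob top 0.57 [ 0.512 -0.046  0.101] along 0.037
```

View pics/p3scene.png

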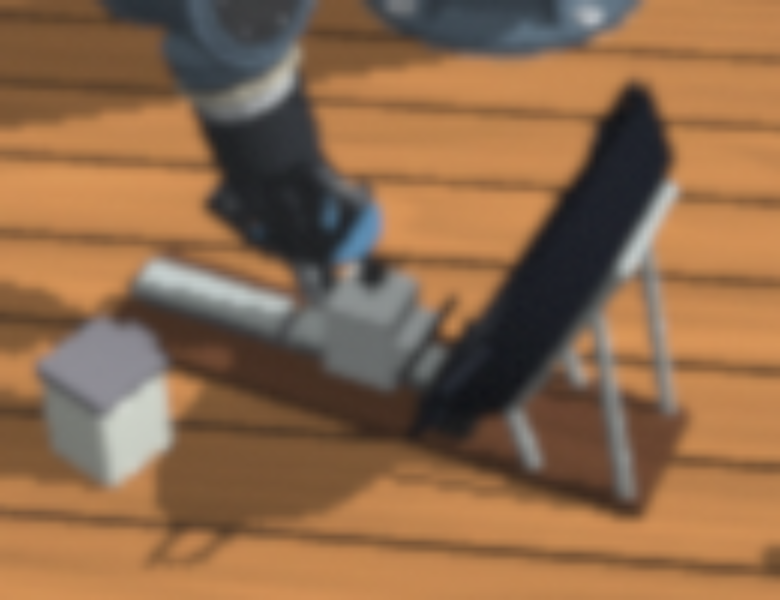

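```bash
S='python3 -c "from h import *;st()"'
python3 -m jog '[[[0.016,0.0475,0],[0,0,0]],[[0,0,0],[0,0,0]],[[0,0,0],[0,0,0]]]' >/dev/null; eval $S
python3 -m jog '[[[0.008,0.024,0],[0,0,0]],[[0,0,0],[0,0,0]],[[0,0,0],[0,0,0]]]' >/dev/null; eval $S
python3 -m jog '[[[0.008,0.024,0],[0,0,0]],[[0,0,0],[0,0,0]],[[0,0,0],[0,0,0]]]' >/dev/null; eval $S
python3 -m jog '[[[0.008,0.024,0],[0,0,0]],[[0,0,0],[0,0,0]],[[0,0,0],[0,0,0]]]' >/dev/null; eval $S
python3 - <<'E'
from h import *
import cv2
q={}
for k in range(4):
 for c in ["scene","top"]:
  a=ctrl.get_image(c)
  for n in ["push_face","pin_knob"]:
    for r in ctrl.mark_of(n,c)[:1]:
      p=np.array(r["point"]); q.setdefault((n,c),[]).append((round((p[:2]-[.5007,-.0808])@u,4),round(p[2],3)))
print(q);st()
E
```

```text
14.3 z 0.0613 along -0.0047 across -0.0001 F along -0.17 F [ 0.1 -0.2 -1. ]
14.6 z 0.0613 along -0.0037 across -0.0001 F along -0.5 F [-0.1 -0.5  1. ]
14.9 z 0.0613 along -0.0027 across -0.0001 F along -0.48 F [ 0.3 -0.6  0.8]
15.2 z 0.0613 along -0.0017 across -0.0 F along 0.24 F [-0.7  0.5  0. ]
{('push_face', 'scene'): [(np.float64(0.01), np.float64(0.063)), (np.float64(0.0116), np.float64(0.063)), (np.float64(0.0105), np.float64(0.063)), (np.float64(0.0128), np.float64(0.063))], ('pin_knob', 'scene'): [(np.float64(0.0364), np.float64(0.103)), (np.float64(0.0374), np.float64(0.102)), (np.float64(0.0366), np.float64(0.105)), (np.float64(-0.0764), np.float64(-0.001))], ('push_face', 'top'): [(np.float64(0.0137), np.float64(0.065)), (np.float64(0.0119), np.float64(0.062)), (np.float64(0.0134), np.float64(0.065)), (np.float64(0.0118), np.float64(0.062))]}
16.4 z 0.0613 along -0.0017 across -0.0001 F along -0.39 F [ 0.5 -0.6  0.7]
```

```bash
S='python3 -c "from h import *;st()"'
python3 -m jog '[[[0.008,0.024,0],[0,0,0]],[[0,0,0],[0,0,0]],[[0,0,0],[0,0,0]]]' >/dev/null; eval $S
python3 -m jog '[[[0.008,0.024,0],[0,0,0]],[[0,0,0],[0,0,0]],[[0,0,0],[0,0,0]]]' >/dev/null; eval $S
python3 -m jog '[[[0.004,0.012,0],[0,0,0]],[[0,0,0],[0,0,0]],[[0,0,0],[0,0,0]]]' >/dev/null; eval $S
python3 -m jog '[[[0.004,0.012,0],[0,0,0]],[[0,0,0],[0,0,0]],[[0,0,0],[0,0,0]]]' >/dev/null; eval $S
```

```text
16.7 z 0.0613 along -0.0006 across -0.0001 F along 1.02 F [-0.5  1.3 -0. ]
17.0 z 0.0613 along 0.0003 across -0.0 F along -0.24 F [-0.3 -0.2  0.4]
17.3 z 0.0613 along 0.0008 across -0.0 F along -0.18 F [-0.6 -0.  -0.3]
17.6 z 0.0613 along 0.0013 across -0.0 F along -0.7 F [-0.7 -0.5  0.6]
```

No force yet, so the jaw has snapped in ahead of the finger. I'll back off and check.

```bash
python3 -m jog '[[[-0.1,-0.3,0],[0,0,0]],[[-0.25,-0.76,0],[0,0,0]],[[-0.25,-0.76,0],[0,0,0]],[[-0.25,-0.76,0],[0,0,0]],[[-0.25,-0.76,0],[0,0,0]],[[-0.25,-0.76,0.5],[0,0,0]],[[-0.25,-0.76,0.5],[0,0,0]],[[0,0,0],[0,0,0]],[[0,0,0],[0,0,0]]]'
python3 - <<'E'
from h import *
import cv2
q={}
for k in range(4):
 for c in ["scene","top"]:
  a=ctrl.get_image(c)
  if k==0: cv2.imwrite("pics/p4%s.png"%c,cv2.resize(a[150:250,190:320],(780,600),interpolation=2))
  for n in ["push_face","pin_knob","notch_two"]:
    for r in ctrl.mark_of(n,c)[:1]:
      p=np.array(r["point"]); q.setdefault((n,c),[]).append((float(round((p[:2]-[.5007,-.0808])@u,4)),float(round(p[2],3))))
for k in q.items(): print(k)
st()
E
```

```text
clock: 18.5
ee_pos: [0.4366, -0.2747, 0.1013]
tcp_rot: [0.023, 0.16, 0.976, 0.147]
wrist_force: [-0.6, -0.4, 0.3]
opening: 0.002
gripper_force: 0.0
(('push_face', 'scene'), [(0.0108, 0.064), (0.0102, 0.062), (0.0021, 0.002)])
(('pin_knob', 'scene'), [(0.1826, 0.146), (0.0341, 0.1), (0.0366, 0.103), (0.035, 0.101)])
(('notch_two', 'scene'), [(0.0378, 0.033), (0.0397, 0.033), (0.0374, 0.035), (0.0385, 0.035)])
(('push_face', 'top'), [(0.0136, 0.061), (0.013, 0.063), (0.0129, 0.061), (0.0129, 0.062)])
(('pin_knob', 'top'), [(0.1788, 0.146), (0.0107, 0.061), (0.0351, 0.105), (0.0334, 0.105)])
(('notch_two', 'top'), [(0.0353, 0.035), (0.0352, 0.038), (0.0331, 0.036), (0.0342, 0.035)])
20.1 z 0.1013 along -0.2033 across -0.0001 F along -0.68 F [-0.3 -0.6 -1.1]
```

View pics/p4scene.png

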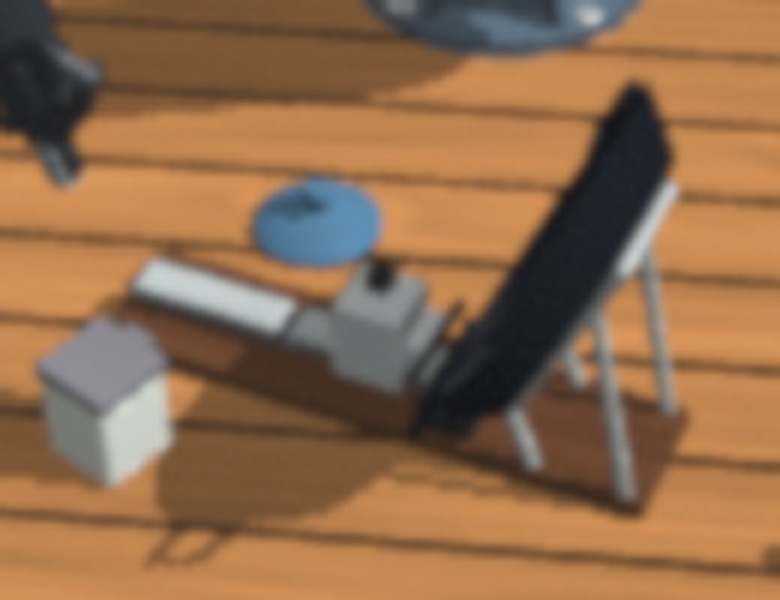

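The knob is at (380,275), over notch two: it reads 35 mm along the rack and sits 3–5 mm lower than it did riding on the rail. The hand is clear at top left, and the salt box and jug lid haven't moved. Handing in.

```bash
python3 -c "from bench import ctrl;print(ctrl.job_done())"
```

```text
the job is handed in; nothing more can be done
None
```

The job is handed in: by camera the jaw rests at the second notch (about 0.145 m) with its pin dropped in, the hand was backed well clear, and I saw nothing else moved; the judge's verdict was not shown.

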